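# Seat a winder mounting block on its parallels in the drill vise

## Task

The aluminium mounting block is nipped in the drill vise but sits proud and out of level. Using the brass drift, tap it down gently until it lies flat on the two steel parallels and holds them tight, then stand the drift upright on the counter clear of the vise. Try the near parallel and then the far one with a light endwise push to make sure neither slides, and leave the goods on show where they are.

Things in the scene. Friction and masses are not known exactly. Their poses are not given: they have to be found in the camera images.
- vise: grey drill-press vise fixed on a wooden board (290 x 150 mm; thickness differs). Origin: on the board's top, midway between the jaw faces and along the jaws. x axis: across, from the moving jaw (robot's side; screw and tommy bar reach x = -168 mm) to the fixed jaw; y axis: along the jaws (100 mm wide). Bed top 30 mm, jaw tops 68 mm above the origin. Past the jaw ends (|y| over 50 mm) only 10 mm high feet stick out, to |y| = 68 mm
- block: plain aluminium mounting block between the jaws: 48 mm (x) x 110 mm (y, along the jaws) x 24 mm high. Origin: centre of its underside. Gripped by friction: it cannot leave the vise, slides down and rocks end to end (about its x axis) only when pushed, and stays where left. Starts 5 to 10 mm above its seat, rocked by up to 0.07 rad
- block_top (a point): centre of the block's top face, 24 mm above its underside. Pressed down near one end, the block slides at 3 to 5 N and takes up to 16 N to level out; it is seated when 20 to 25 N at either end no longer moves it, and then the jaws keep it drawn down on the parallels. More than 35 N bruises it
- par_near_mid (a point): centre of the near steel parallel: ground bar 9 mm wide x 150 mm long (y, along the jaws) x 20 mm high, on the vise bed under the block, beside the moving jaw (at x = -18 mm in the vise). Its ends stick out 10 to 30 mm past the block's ends. Loose, it slides endwise at 1 to 1.5 N; pinched by the block it stands 4 N or more. Try it slowly with 2 to 3 N; over 12 N is a shove
- par_far_mid (a point): centre of the far steel parallel, the same bar beside the fixed jaw (at about x = +18 mm in the vise)
- par_near: the same near parallel; origin: centre of its underside, y along it
- par_far: the same far parallel; origin: centre of its underside, y along it
- drift_mid (a point): middle of the brass drift (half-way up): plain round bar, 24 mm diameter, 104 mm tall, 0.36 kg, standing loose on its flat end on the counter; z along the bar, up
- drift: the same brass drift; origin: centre of its flat lower end, which does the tapping
- winder: on show: window winder, steel gearbox 100 x 44 mm with crank and big black bakelite knob, 94 mm tall; origin under its centre
- stay: on show: aluminium casement stay lying flat, about 280 x 18 x 15 mm, along its x; origin under its centre
- cknob: on show: white ceramic fuse-style knob, 42 mm diameter, 47 mm tall; origin under its centre
- bracket: on show: zinc corner bracket, legs 70 mm, 20 mm wide, 70 mm tall; origin under its lying leg's centre
- disc: on show: glass sample disc, 90 mm diameter, 6 mm thick, lying flat; origin under its centre
- tin: on show: small tin of glazing points, 62 mm diameter, 42 mm tall; origin under its centre
- scraper: on show: putty scraper lying flat, 200 mm long; origin near its middle
Things that resemble listed ones, but are neither listed nor needed, are in the scene too. What is meant by the drift is not orange or pink, and is the smaller of those in its own colour.

How it is judged:
On the way, in this order (a step that is already met when the one before it is completed fails the run):
1. the drift bears on the block (contact force between drift and block above 5 N).
2. with the drift off it, the block lies flat and pinches both parallels (contact force between each of drift, the fingers and block below 0.3 N and contact force between block and par_near above 1 N and contact force between block and par_far above 1 N and angle between block's own z axis and vertical below 0.012 rad), for 0.2 s.
3. the near parallel is tried with a push (contact force between any of the fingers, drift and par_near above 1.2 N).
4. the far parallel is tried with a push (contact force between any of the fingers, drift and par_far above 1.2 N).
At the end, for the whole second after the job is handed in: the block lies flat within 0.012 rad and by itself presses each parallel with more than 1 N; each parallel is still within 30 mm endwise of the middle of the vise; the drift stands upright (within 0.1 rad) on the counter, at rest, more than 100 mm from the vise's centre (angle between block's own z axis and vertical below 0.012 rad and contact force between block and par_near above 1 N and contact force between block and par_far above 1 N and y of par_near in the frame of vise between -0.03 and 0.03 m and y of par_far in the frame of vise between -0.03 and 0.03 m and angle between drift's own z axis and vertical below 0.1 rad and height (world z) of drift below 0.006 m and horizontal distance between drift and vise above 0.1 m and linear speed of drift below 0.02 m/s); the robot touches nothing.
It fails at once if the block is struck or pressed with more than 35 N (contact force between any of drift, the fingers and block above 35 N).
It fails at once if the block is pushed with the bare fingers (over 5 N) in place of the drift (contact force between the fingers and block above 5 N).
It fails at once if a parallel is shoved with more than 12 N (contact force between any of the fingers, drift and par_near above 12 N or contact force between any of the fingers, drift and par_far above 12 N).
It fails at once if goods on show are shifted by more than 25 mm (distance of any of winder, stay, cknob, bracket, disc, tin, scraper from where it was at the start of the episode above 0.025 m).
It also fails if it takes over 72 s, if anything falls off the work surface, if the arm or the gripper's body presses on something with over 40 N, if the wrist force passes 120 N, or if a joint passes its speed limit or range.

## Robot

A 6-joint arm with a two-finger parallel gripper is mounted at the origin on the work surface. World frame = base frame: x ahead of the robot, y to its left, z up, the work surface at z = 0. Lengths are in m, angles in rad, forces in N, time in s.
With the tool pointing down it reaches from about 0.325 to 0.875 m from the base axis. Payload 4.4 kg.
Tool frame: the origin (TCP) lies between the finger pads; the fingertips stand 8 mm ahead of it and the grasp point (between the pads) lies 11 mm behind it; z points along the fingers, y is the line along which they close (so a half turn about z gives the same grasp; the last joint's range is limited). The gripper opens to 85 mm and grips with 20 to 120 N. Pads are 22 mm wide; open, the fingers measure 114 mm over their backs; the gripper's body (76 mm by 85 mm) begins 54 mm behind the grasp point. The pads swing forward as they close: fully open they stand 13 mm farther back than shut.
Start: joints at [-1.296, 0.207, 1.542, -0, 1.393, -0.15], TCP at [0.237, -0.524, 0.239] pointing down, gripper open.
Joint ranges: [-2.73, 2.73], [-0.86, 2.22], [0.23, 2.46], [-1.11, 4.25], [0.08, 2.63], [-2.82, 2.82]. Speed limits (rad/s): [2.79, 2.79, 3.14, 3.14, 3.14, 3.14].

## Interface

Orientations are given as [roll, pitch, yaw] about the fixed x, y, z axes, in that order (R = Rz(yaw) Ry(pitch) Rx(roll)).
In Python, from station import r gives the robot as it stands. Calls block until the motion is done:
- r.move_pose(position, orientation): joint-space move of the TCP to a pose.
- r.movel(position, rot=None, feed=0.15): straight line of the TCP; rot=None keeps the orientation; feed is the mean speed in m/s.
- r.movej(angles): joint-space move.
- r.open() and r.gripper_close(): open the fingers fully, or close them until they stop; the grip force is fixed at half the most.
- r.pause(seconds).
- r.solve_ik(position, orientation): joint angles nearest the present ones, or None.
- r.state(): the state.
- r.snapshot(name): name is "scene" or "top" or "wrist"; returns (picture, depth): 400x640x3 uint8, blue, green, red; 400x640 float32, m along the optical axis (not along the pixel's ray), 0 where there is no reading.
- r.get_calibration(name): a dict with "camera_matrix" (3x3 intrinsics, pixels), "xyz" and "orientation" of the camera in the world; the wrist camera has in their place "mount" (4x4, takes a point from camera to tool coordinates, whose origin is the TCP and whose axes are the flange's). Camera axes: x right, y up, looking along -z (the intrinsics and any distortion apply to the point x, -y, -z); pixel columns grow to the right and rows downward; lengths in m; the calibration is good to about 2 mm. A picture is of the moment at which its call begins: read the wrist's pose just before it. get_calibration takes no time and is no camera call.
A pose or a line that the arm cannot do raises r.PlanningError and nothing moves.
- r.close_job(): hands the job in; it is judged then, once.
The state is a dict: "time": time; "qpos": joint angles; "joint_vel": joint speeds; "tau": joint torques, N m; "tool_pos": TCP position; "orientation": TCP orientation; "contact_force": force on the tool from outside, world axes, zero at the start; "torque": the same for the moment, N m; "finger_gap": finger opening in m; "gripper_force": force on a finger pad.
Only numpy, scipy, OpenCV 4.12 (cv2) and the standard library are available. Lean on these libraries where they do the work, as an engineer would, in place of code of your own. Each camera call takes 0.05 s, during which the arm holds its last target. There are 200 camera calls.

## Working session

There is one attempt and no reset: what is moved stays moved. The work goes in short steps, each a Python script; the robot and the scene stay as the last script left them, time stands still between calls to the robot, and variables do not carry over. Pictures are saved under pics/ and viewed, at most 10 in all, crops included, and the job is handed in when it is done.

```bash
ls; mkdir -p pics; python3 - <<'E'
from station import r
import cv2,numpy as np
for n in("scene","top"):
    p,d=r.snapshot(n); cv2.imwrite(f"pics/{n}0.png",p); np.save(f"pics/{n}0.npy",d)
    c=r.get_calibration(n); print(n,c)
print(r.get_calibration("wrist")); s=r.state(); print(s)
E
```

```text
pics
scene {'camera_matrix': array([[399.79258182,   0.        , 322.29143957],
       [  0.        , 399.79258182, 199.88924839],
       [  0.        ,   0.        ,   1.        ]]), 'xyz': array([0.98343569, 0.45612172, 0.85129085]), 'orientation': array([ 0.68682291, -0.01649392,  2.32986966])}
top {'camera_matrix': array([[477.46508974,   0.        , 318.22063583],
       [  0.        , 477.46508974, 202.12886257],
       [  0.        ,   0.        ,   1.        ]]), 'xyz': array([0.29359845, 0.06496784, 1.21698579]), 'orientation': array([ 0.22361789,  0.00333444, -1.6359926 ])}
{'camera_matrix': array([[293.85439981,   0.        , 317.75865297],
       [  0.        , 293.85439981, 199.20701555],
       [  0.        ,   0.        ,   1.        ]]), 'mount': array([[-1.99438037e-04,  9.59892922e-01,  2.80366793e-01,
         7.11105489e-02],
       [ 9.99999952e-01,  2.57628824e-04, -1.70698023e-04,
        -1.80426031e-04],
       [-2.36082391e-04,  2.80366746e-01, -9.59892927e-01,
        -1.34698206e-01],
       [ 0.00000000e+00,  0.00000000e+00,  0.00000000e+00,
         1.00000000e+00]])}
{'time': 0.1, 'qpos': array([-1.29647403e+00,  2.07381687e-01,  1.54286616e+00,  7.20376814e-06,
        1.39350777e+00, -1.50499509e-01]), 'joint_vel': array([-0.00132746, -0.00106722, -0.00330285,  0.00041916,  0.00080285,
        0.0004005 ]), 'tau': array([-1.25408311e-03, -3.84095478e+01, -2.92550361e+01, -2.20698444e-04,
        4.94976615e-03,  2.39366159e-06]), 'tool_pos': array([ 0.23679269, -0.52321669,  0.23818912]), 'orientation': array([-3.13945521e+00, -3.31304518e-04,  4.24820175e-01]), 'contact_force': array([ 0.34656221, -0.01531362,  0.23978423]), 'torque': array([ 0.02597988, -0.01996542, -0.00716381]), 'gripper_force': 0.0, 'finger_gap': 0.08555404553478912}
```

View pics/top0.png

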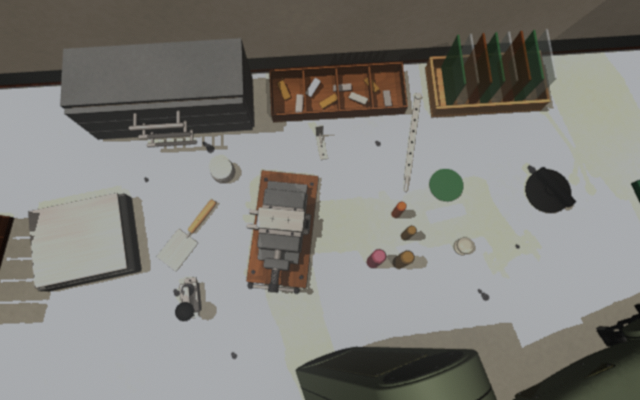

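View pics/scene0.png

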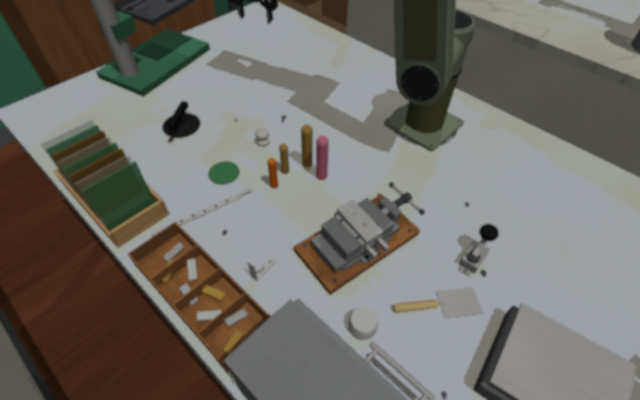

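Top view: the small brass drift is at about (409,233). Its neighbours are the orange bar (399,209), pink bar (377,257) and larger brass bar (404,258). The vise board is centred near (283,232), with the pale block across it at (281,221).

```bash
cat >h.py <<'E'
import numpy as np,cv2
from scipy.spatial.transform import Rotation as R
from station import r
def campose(n,s=None):
    c=r.get_calibration(n)
    if n!="wrist": return c["camera_matrix"],R.from_euler("xyz",c["orientation"]).as_matrix(),c["xyz"]
    T=np.eye(4);T[:3,:3]=R.from_euler("xyz",s["orientation"]).as_matrix();T[:3,3]=s["tool_pos"]
    T=T@c["mount"]; return c["camera_matrix"],T[:3,:3],T[:3,3]
def cloud(d,cp):
    K,Rm,t=cp; v,u=np.mgrid[:d.shape[0],:d.shape[1]]
    P=np.stack([(u-K[0,2])/K[0,0]*d,-(v-K[1,2])/K[1,1]*d,-d],-1)
    P=P@Rm.T+t; P[d<=0]=np.nan; return P
def ray(uv,cp,z):
    K,Rm,t=cp; uv=np.atleast_2d(uv).astype(float)
    D=np.c_[(uv[:,0]-K[0,2])/K[0,0],-(uv[:,1]-K[1,2])/K[1,1],-np.ones(len(uv))]@Rm.T
    return t+D*((z-t[2])/D[:,2])[:,None]
def proj(p,cp):
    K,Rm,t=cp; q=(np.atleast_2d(p)-t)@Rm
    return np.c_[K[0,0]*q[:,0]/-q[:,2]+K[0,2],K[1,1]*q[:,1]/q[:,2]+K[1,2]]
E
python3 - <<'E'
from h import *
d=np.load("pics/top0.npy");im=cv2.imread("pics/top0.png");cp=campose("top");P=cloud(d,cp)
print("counter z",np.nanmedian(P[300:340,220:280,2]))
# tall bars: connected comps of z>0.05
roi=np.zeros(d.shape,bool);roi[190:275,355:425]=1
m=((P[...,2]>0.03)&roi).astype(np.uint8)
n,l,st,ce=cv2.connectedComponentsWithStats(m)
for i in range(1,n):
    if st[i,4]<15: continue
    Q=P[l==i];zt=np.percentile(Q[:,2],95);T=Q[Q[:,2]>zt-.012]
    hsv=cv2.cvtColor(im,cv2.COLOR_BGR2HSV)[l==i].mean(0)
    print(ce[i],"top",zt.round(3),"xy",((T.min(0)+T.max(0))/2).round(3),"ext",(T.max(0)-T.min(0)).round(3),hsv.round())
# vise: board by colour
hsv=cv2.cvtColor(im,cv2.COLOR_BGR2HSV);roi[:]=0;roi[165:300,240:325]=1
b=((hsv[...,0]<15)&(hsv[...,1]>100)&roi)
print("board n",b.sum(),"z",np.nanpercentile(P[b][:,2],[10,50,90]))
zb=np.nanmedian(P[b][:,2]); v,u=np.nonzero(b); Q=ray(np.c_[u,v],cp,zb)
print(cv2.minAreaRect(Q[:,:2].astype(np.float32)))
print(cv2.boxPoints(cv2.minAreaRect(Q[:,:2].astype(np.float32))))
for v in range(180,270,5): print(v,(P[v,255:320:5,2]*1000).round())
E
```

```text
counter z 0.000326094915496844
[399.46428571 208.75714286] top 0.107 xy [ 0.524 -0.146  0.103] ext [0.022 0.022 0.015] [ 10. 127. 118.]
[409.30215827 232.20863309] top 0.107 xy [ 0.464 -0.164  0.103] ext [0.022 0.022 0.015] [17. 96. 98.]
[376.6124031  258.20155039] top 0.15 xy [ 0.405 -0.076  0.145] ext [0.032 0.032 0.014] [155.  87. 124.]
[403.99615385 259.14615385] top 0.144 xy [ 0.398 -0.141  0.139] ext [0.03  0.03  0.015] [ 17.  99. 101.]
board n 1805 z [0.01844018 0.02141286 0.02454004]
((0.5056058168411255, 0.14499247074127197), (0.14765296876430511, 0.2869587540626526), 79.97330474853516)
[[0.35146412 0.09727433]
 [0.6340401  0.04731279]
 [0.6597475  0.19271061]
 [0.37717152 0.24267215]]
180 [-5. 21. 24. 24. 19. 21. 23. 22. 20. 24. 24. 22. 25.]
185 [ 2. 22. 21. 50. 52. 49. 51. 52. 56. 52. 49. 23. 24.]
190 [ 2. 22. 87. 86. 89. 85. 52. 52. 55. 54. 50. 19. 22.]
195 [ 3. 21. 91. 91. 89. 91. 89. 91. 86. 86. 84. 21. 20.]
200 [ 1. 22. 92. 91. 88. 91. 90. 89. 84. 90. 59. 19. 24.]
205 [-1. 21. 89. 91. 87. 93. 90. 90. 88. 90. 30. 25. 21.]
210 [ 73.  97.  97. 102. 103. 103. 102.  85.  88.  88.  36.  24.   1.]
215 [  1.  97.  99. 102. 101. 104. 102. 105. 105. 101.  84.  29.   1.]
220 [ 19.  95. 100. 103. 100. 104. 110. 105. 103. 107.  49.  31.   2.]
225 [ 74. 101. 101. 101.  99. 102. 104. 106. 107. 109.  25.  25.   6.]
230 [ 18.  86.  87.  88.  90.  91.  99. 106. 105. 104.  76.  22.  -2.]
235 [22. 84. 90. 88. 92. 88. 88. 89. 84. 87. 23. 21.  2.]
240 [21. 84. 86. 86. 91. 89. 88. 87. 84. 77. 20. 22. -1.]
245 [19. 91. 86. 90. 85. 87. 87. 86. 86. 45. 21. 21.  2.]
250 [22. 50. 53. 59. 74. 80. nan 85. 85. 37. 24. 20.  1.]
255 [19. 50. 50. 49. 77. 75. 46. 52. 51. 17. 22. -2.  1.]
260 [20. 42. 80. 74. 80. 77. 79. 52. 54. 20. 22. -5. -3.]
265 [20. 20. 80. 79. 78. 79. 77. 22. 23. 25. 21. -2.  5.]
```

```bash
python3 - <<'E'
from h import *
d=np.load("pics/top0.npy");cp=campose("top");P=cloud(d,cp)
a=np.radians(-10.03);ex=np.array([np.cos(a),np.sin(a)]);ey=np.array([-ex[1],ex[0]]);c=np.array([.5056,.145])
roi=np.zeros(d.shape,bool);roi[165:300,235:330]=1
Q=P[roi&np.isfinite(d)&(d>0)];q=np.c_[(Q[:,:2]-c)@ex,(Q[:,:2]-c)@ey,Q[:,2]]
k=q[(q[:,2]>.096)&(abs(q[:,0])<.06)]
print("block x,y pct",np.percentile(k[:,0],[1,5,50,95,99]).round(3),np.percentile(k[:,1],[1,5,50,95,99]).round(3))
A=np.c_[k[:,:2],np.ones(len(k))];print("plane",np.linalg.lstsq(A,k[:,2],rcond=None)[0])
print("rect",cv2.minAreaRect(k[:,:2].astype(np.float32)))
j=q[(abs(q[:,2]-.0885)<.005)&(abs(q[:,0])<.12)];print("jaws",np.percentile(j[:,0],[1,99]),np.percentile(j[:,1],[1,99]))
b=q[(q[:,2]>.058)&(q[:,2]<.082)&(abs(q[:,1])>.052)&(abs(q[:,1])<.1)&(abs(q[:,0])<.06)]
print("par pts");print(b[np.lexsort((b[:,0],b[:,1]>0))].round(3))
# grasp drift
r.move_pose([.464,-.164,.20],[np.pi,0,0])
r.movel([.464,-.164,.064],feed=.2)
s0=r.state();r.gripper_close();s=r.state();print(s["time"],s["finger_gap"],s["gripper_force"],s["tool_pos"],s0["contact_force"],s["contact_force"])
r.movel([.464,-.164,.25],feed=.2)
s=r.state();print(s["time"],s["finger_gap"],s["contact_force"],s["orientation"])
E
```

```text
block x,y pct [-0.019 -0.017  0.004  0.027  0.029] [-0.054 -0.05  -0.001  0.05   0.054]
plane [-0.00543212 -0.06219802  0.10297321]
rect ((0.011049870401620865, 0.0005039125680923462), (0.06050340086221695, 0.11047729849815369), 0.29262056946754456)
jaws [-0.0638927   0.07952123] [-0.0496877   0.04848268]
par pts
[[-0.018 -0.057  0.063]
 [-0.017 -0.055  0.06 ]
 [-0.017 -0.065  0.066]
 [-0.017 -0.055  0.075]
 [-0.017 -0.053  0.072]
 [-0.017 -0.06   0.061]
 [-0.017 -0.062  0.061]
 [-0.016 -0.057  0.067]
 [-0.016 -0.06   0.068]
 [-0.015 -0.065  0.07 ]
 [-0.015 -0.062  0.067]
 [-0.014 -0.057  0.072]
 [-0.013 -0.06   0.07 ]
 [-0.013 -0.062  0.071]
 [-0.013 -0.064  0.07 ]
 [-0.012 -0.057  0.073]
 [-0.011 -0.062  0.074]
 [-0.011 -0.059  0.069]
 [-0.011 -0.064  0.071]
 [-0.009 -0.059  0.076]
 [-0.009 -0.057  0.072]
 [-0.009 -0.062  0.075]
 [-0.008 -0.064  0.071]
 [ 0.019 -0.063  0.06 ]
 [ 0.019 -0.058  0.07 ]
 [ 0.019 -0.061  0.071]
 [ 0.019 -0.063  0.072]
 [ 0.02  -0.066  0.07 ]
 [ 0.02  -0.055  0.061]
 [ 0.021 -0.056  0.072]
 [ 0.021 -0.061  0.073]
 [ 0.021 -0.058  0.069]
 [ 0.022 -0.065  
[... 2076 characters left out ...]
023  0.071  0.068]
 [ 0.023  0.061  0.072]
 [ 0.023  0.081  0.071]
 [ 0.024  0.076  0.07 ]
 [ 0.024  0.079  0.068]
 [ 0.024  0.073  0.07 ]
 [ 0.025  0.071  0.07 ]
 [ 0.025  0.066  0.072]
 [ 0.025  0.063  0.073]
 [ 0.025  0.069  0.069]
 [ 0.025  0.08   0.074]
 [ 0.025  0.061  0.071]
 [ 0.026  0.076  0.073]
 [ 0.026  0.073  0.072]
 [ 0.027  0.079  0.069]
 [ 0.027  0.068  0.073]
 [ 0.028  0.066  0.07 ]
 [ 0.028  0.072  0.067]]
3.1083 0.02266000971445765 58.717300593853 [ 0.46444638 -0.16433318  0.06468359] [-0.21849149  0.17010432  0.25956418] [-0.93749372 -0.39434678  4.15833479]
4.1917 0.022549250941861148 [-0.71694926 -0.01645212 -2.85190993] [-3.13968739e+00  3.29215010e-03  3.83408410e-06]
```

```bash
cat >>h.py <<'E'
a=np.radians(-10.03);ex=np.array([np.cos(a),np.sin(a)]);ey=np.array([-ex[1],ex[0]]);c0=np.array([.5056,.145])+.0045*ex
def W(x,y,z): return [*(c0+x*ex+y*ey),z]
OFF=.0647
def fz(): return r.state()["contact_force"][2]
def press(y,zstart,fmax,zmin,step=.0004,log=True):
    r.movel(W(0,y,.112+OFF),feed=.2);r.pause(.2);f0=fz();t0=r.state()["time"]
    z=zstart;r.movel(W(0,y,z+OFF),feed=.08);L=[]
    while z>zmin:
        z-=step*(1 if not L or L[-1][1]<8 else .5);r.movel(W(0,y,z+OFF),feed=.02)
        s=r.state();f=s["contact_force"][2]-f0;L.append(((s["tool_pos"][2]-OFF)*1e3,f))
        if f>fmax: break
    r.movel(W(0,y,.112+OFF),feed=.1)
    if log: print("y",y,"t",round(r.state()["time"]-t0,2)," ".join(f"{p:.1f}:{q:.1f}" for p,q in L))
E
python3 - <<'E'
from h import *
p=W(0,-.042,.2);r.move_pose(p,[np.pi,0,a])
p,_=r.snapshot("wrist");cv2.imwrite("pics/w1.png",p)
press(-.042,.1075,10,.0985)
print(r.state()["time"])
E
```

```text
y -0.042 t 5.52 107.1:-1.5 106.7:-1.8 106.3:-1.7 106.2:0.2 105.7:1.0 105.2:2.1 104.7:1.5 104.3:0.2 103.9:0.8 103.5:1.2 103.1:0.9 102.7:1.4 102.3:0.2 102.1:3.5 102.0:6.6 101.8:7.5 101.7:8.4 101.6:9.4 101.5:9.8 101.3:10.7
11.2917
```

View pics/w1.png

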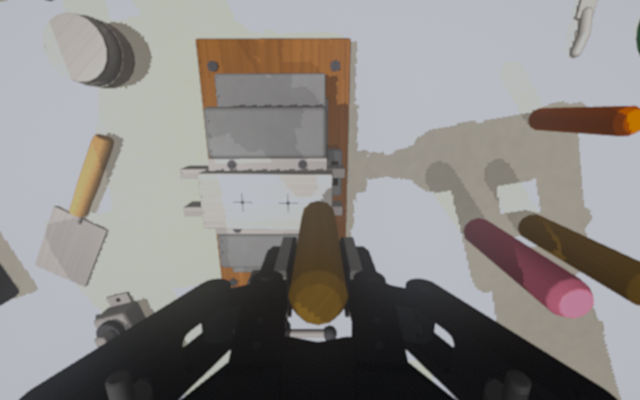

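The wrist view shows the drift held upright with its tip near (320,210), over the right (-y) end of the block. The parallels stick out on the left at about (185,172) and (190,210).

```bash
python3 - <<'E'
from h import *
press(.042,.102,14,.0930)
press(-.042,.103,22,.0930)
print(r.state()["time"],r.state()["finger_gap"])
E
```

```text
y 0.042 t 6.61 101.8:-0.1 101.3:0.0 100.7:-0.7 100.4:-1.1 100.0:-1.0 99.6:-0.8 99.2:0.3 98.7:-0.5 98.4:0.3 98.0:-0.6 97.5:-0.1 97.2:0.2 96.7:-0.6 96.3:-0.1 96.2:1.4 96.1:5.3 96.0:8.6 96.0:8.9 96.0:9.6 96.0:9.5 95.9:11.4 96.0:13.1 95.9:12.9 95.9:14.9
y -0.042 t 11.6 102.7:-0.7 102.3:-0.5 101.8:-0.2 101.6:1.1 101.5:4.3 101.4:8.1 101.4:8.9 101.4:8.8 101.3:10.3 101.2:10.4 101.1:11.4 100.8:10.1 100.7:10.9 100.5:10.9 100.3:11.5 100.1:11.4 99.9:11.8 99.7:11.5 99.5:12.0 99.3:11.8 99.1:10.4 98.9:12.3 98.7:10.7 98.5:11.2 98.3:11.7 98.2:11.9 97.9:10.8 97.7:11.5 97.6:12.4 97.3:11.9 97.1:12.7 97.0:11.5 96.7:12.1 96.6:12.3 96.4:12.4 96.2:13.4 96.0:12.8 95.9:12.9 95.7:13.0 95.6:12.9 95.4:13.2 95.3:14.2 95.2:14.5 95.1:15.0
31.0333 0.022746056589014033
```

```bash
sed -i 's/W(0,y,.112+OFF),feed/W(0,y,.1+OFF),feed/g' h.py; python3 - <<'E'
from h import *
press(-.042,.0955,20.5,.0890,.0009)
press(.042,.0965,20.5,.0890,.0009)
press(-.042,.0955,20.5,.0890,.0009)
print(r.state()["time"],r.state()["finger_gap"])
E
```

```text
y -0.042 t 2.75 95.2:5.0 95.2:8.8 95.2:9.5 95.1:13.1 95.1:16.0 95.1:17.0 95.0:19.8 95.0:19.9 95.0:23.3
y 0.042 t 3.0 95.6:-0.1 95.1:2.3 95.1:8.8 95.1:11.2 95.0:12.9 95.0:13.6 95.0:17.1 95.0:18.2 95.0:20.1 95.0:22.0
y -0.042 t 2.5 95.2:4.8 95.1:10.2 95.1:12.8 95.1:13.9 95.1:16.8 95.0:17.9 95.0:20.5 95.0:23.1
41.2667 0.0226226065648237
```

The block is seated: both ends hold at 95.0 mm under 22 N. Next I stand the drift down in clear space and then try the parallels.

```bash
cat >>h.py <<'E'
def favg(u,n=3):
    L=[]
    for _ in range(n): r.pause(.03);L.append(r.state()["contact_force"][:2]@u)
    return np.mean(L)
def push(x,y0=.104,fstop=2.3,ymin=.088):
    r.movel(W(x,y0,.066),feed=.12);r.pause(.1);f0=favg(ey,4);y=y0;L=[];f=0
    while y>ymin and f<fstop:
        y-=.0005 if f<.7 else .0002
        r.movel(W(x,y,.066),feed=.03);f=favg(ey,2)-f0
        L.append((((r.state()["tool_pos"][:2]-c0)@ey)*1e3,f))
    print("x",x," ".join(f"{p:.1f}:{q:.1f}" for p,q in L))
    r.movel(W(x,y0,.066),feed=.1);r.movel(W(x,y0,.13),feed=.2)
E
python3 - <<'E'
from h import *
rot=[np.pi,0,a]
r.movel([.50,-.04,.17],feed=.25)
r.movel([.50,-.04,OFF+.003],feed=.15);r.pause(.1)
f0=fz();z=OFF+.003
while fz()-f0<3.5 and z>OFF-.003: z-=.0005;r.movel([.50,-.04,z],feed=.03)
print("placed z",z-OFF,fz()-f0)
r.open();r.movel([.50,-.04,.19],feed=.25)
p,_=r.snapshot("scene");cv2.imwrite("pics/s2.png",p[100:300,180:500])
t=r.state()["time"];r.gripper_close();print("t",t,r.state()["time"],r.state()["finger_gap"])
r.move_pose(W(-.018,.104,.13),rot);print(r.state()["time"])
push(-.018);print(r.state()["time"])
E
```

```text
placed z -0.0005000000000000004 5.269855550386183
t 46.0083 46.775 0.0001867685213364942
47.9083
x -0.018 103.6:-0.6 103.0:-0.1 102.5:0.5 102.0:-0.1 101.5:0.0 101.0:-0.0 100.5:-0.8 100.0:-0.5 99.5:-1.0 99.0:-0.8 98.5:-0.0 98.0:-0.6 97.7:1.4 97.7:1.9 97.6:4.4
54.2917
```

View pics/s2.png

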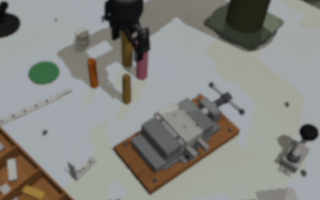

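The drift stands upright at crop pixel (127,88), clear of the vise. The near parallel held under the push.

```bash
python3 - <<'E'
from h import *
r.movel(W(.018,.101,.13),feed=.2)
push(.018,y0=.101,fstop=2.0)
print(r.state()["time"])
p,d=r.snapshot("top");cv2.imwrite("pics/t3.png",p[150:300,150:470])
P=cloud(d,campose("top"));Q=P[165:300,235:330].reshape(-1,3)
q=np.c_[(Q[:,:2]-c0)@ex,(Q[:,:2]-c0)@ey,Q[:,2]];k=q[(q[:,2]>.085)&(abs(q[:,0])<.02)&(abs(q[:,1])<.05)&(q[:,2]<.11)]
print(len(k),"plane",np.linalg.lstsq(np.c_[k[:,:2],np.ones(len(k))],k[:,2],rcond=None)[0])
E
```

```text
x 0.018 100.5:1.2 100.3:0.3 99.8:0.5 99.3:0.4 98.8:-0.2 98.3:0.5 97.8:0.1 97.3:-0.3 96.8:0.4 96.4:0.3 96.3:3.5
59.7417
674 plane [0.00710351 0.00302417 0.09532781]
```

View pics/t3.png

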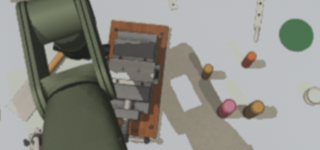

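The drift stands clear at crop (208,72) and the block reads level. I'll give the far parallel a short confirming push and then hand in.

```bash
python3 - <<'E'
from h import *
push(.018,y0=.098,fstop=2.4,ymin=.0945)
print(r.state()["time"])
print(r.close_job())
E
```

```text
x 0.018 97.5:-0.6 97.0:-0.5 96.5:0.1 96.4:2.2 96.2:3.3
63.0083
the job is handed in; nothing more can be done
None
```

The job is handed in at about 63 s: the block is seated level on both parallels (95.0 mm at each end under 22 N), the drift stands upright clear of the vise, and the near then far parallels both held under a light push of about 3 to 4 N. The goods on show were left alone, though I did not re-measure them.

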